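Work light from the charger to the brake job

TASK

Pull the work light up out of the sprung catch of its charging dock and stand it on the rubber mat, letting go of it; there, swing its folded prop leg right out to its stop. Then take the light up again another way and stand it in the gap between the two stacks of part boxes, midway along and centred, with its lens facing the brake disc beyond the gap and its leg still out. Never drop or topple the light, and leave the other things on the bench where they are.

Things in the scene. Friction and masses are not known exactly. Their poses are not given: they have to be found in the camera images.
- lamp_mid (a point): Centre (half-way up) of the work light: dark upright slab, 36 mm thick (its x), 50 wide (y), 135 tall (z), flat bottom 67.5 mm below this point. 0.5 kg, heavy at the foot. Pale lens on its -x face, prop leg on its +x (back) face. Grip it across width or thickness within 35 mm of its top, above the leg. In the dock its bottom is 12 mm above the bench; the groove 16 to 30 mm up its narrow sides takes the catch.
- lamp_aim (a point): Point 150 mm straight ahead of the light's centre on its lens side (its -x), at the same height; shows which way the lens faces.
- detent_l (a joint): Sprung roller of the dock's catch, on its +y side (a like one on the -y side), m: 0 in the light's groove, grows to 0.003 as it is pushed out. A straight pull up takes 12 to 17 N on top of the weight until the rollers give way in the first 7 mm; the light is clear of the dock once raised 45 mm.
- leg (a joint): Prop leg, rad: 0 folded flat on the light's back, 1.57 fully out, square to the back (rigid stop). Stays where left (0.02 N m). Upright hinge at x = +21.5, y = -22 mm from the light's centre line. Steel strip 6 mm thick, 60 to 90 mm above the light's bottom, 97 mm long from the hinge; folded it runs to +y and its last 50 mm stick out past the light's +y side as a tab.
- leg_tab (a point): Point on the leg's tab, mid-height, 85 mm from the hinge; moves with the leg. Pushing the tab from the lens side backwards (to the light's +x) swings the leg, clockwise from above, until it points straight back. A post 22 to 34 mm from the hinge reaches down to 2 mm above the ground. The dock's board keeps the leg shut; folded, its tab does not go between the boxes.
- dock: Charging dock, fixed: grey foot 125 x 135 x 12 mm, origin on the bench under the light, axes parallel to the docked light's. Guides and roller housings up to 52 mm high, within 60 mm either side. Back board 112 mm wide, 155 high, at x = +29 to +37 mm: only 11 mm behind the light, no room for a finger, so there the light can only be gripped across its width.
- mat_top (a point): Centre of the top of the grey rubber mat, fixed, 150 x 150 mm, its top 4 mm above the bench; axes along its sides.
- gap_floor (a point): Bench point in the middle of the gap between two fixed stacks of boxes. x runs along the gap to the brake disc (150 mm across, flat, 70 mm high, centre 190 mm from here), y across it. Each stack: 90 mm along x, 60 along y, 125 high; gap 80 mm wide, so the light must be held by its thickness there, not its width. Lens faces +x, leg points to -x.
- can: Bystander, loose, leave alone: grey spray can, 58 mm across, 150 mm tall, upright; origin at its underside
- filter: Bystander, loose, leave alone: white oil filter, 72 mm across, 86 mm tall, upright; origin at its underside
- sparebox: Bystander, loose, leave alone: small carton 50 x 35 x 35 mm; origin at its underside
- jar: Bystander, loose, leave alone: small glass jar, 48 mm across, 60 mm tall; origin at its underside
- socket: Bystander, loose, leave alone: plain steel cylinder (wrench socket), 30 mm across, 38 mm tall; origin at its underside
- wrench: Bystander, loose, leave alone: steel spanner 170 mm long, lying flat; origin at its underside
- driver: Bystander, loose, leave alone: screwdriver 180 mm long, lying flat; origin at its underside
There are look-alikes about, which are no part of the job. There is more than one size of the part that bears lamp_mid; the job needs the middle-sized.

How it is judged:
On the way, in this order (a step that is already met when the one before it is completed fails the run):
1. the light is pulled up out of the dock (z of lamp_mid in the frame of dock above 0.125 m), for 0.05 s.
2. the light stands upright on the mat, let go, its leg still folded (z of lamp_mid in the frame of mat_top below 0.0715 m and angle between lamp_mid's own z axis and vertical below 0.08 rad and x of lamp_mid in the frame of mat_top between -0.06 and 0.06 m and y of lamp_mid in the frame of mat_top between -0.06 and 0.06 m and value of joint leg below 0.3 rad and contact force between the fingers and lamp below 0.1 N and linear speed of lamp below 0.02 m/s), for 0.2 s.
3. the leg is swung out to its stop while the light stands on the mat (z of lamp_mid in the frame of mat_top below 0.0715 m and angle between lamp_mid's own z axis and vertical below 0.08 rad and x of lamp_mid in the frame of mat_top between -0.06 and 0.06 m and y of lamp_mid in the frame of mat_top between -0.06 and 0.06 m and value of joint leg above 1.4 rad), for 0.1 s.
4. the light is lifted off the mat again (z of lamp_mid in the frame of mat_top above 0.09 m), for 0.05 s.
At the end, for the whole second after the job is handed in: The light stands upright on the bench (within 4.5 degrees), at rest, centred in the gap (30 mm along, 16 mm across), lens facing the brake disc (point 150 mm ahead within 60 mm of the gap's centre line), leg still out (1.4 rad or more) (angle between lamp_mid's own z axis and vertical below 0.08 rad and height (world z) of lamp_mid below 0.0705 m and value of joint leg above 1.4 rad and linear speed of lamp below 0.02 m/s and x of lamp_mid in the frame of gap_floor between -0.03 and 0.03 m and x of lamp_aim in the frame of gap_floor above 0.1 m and y of lamp_mid in the frame of gap_floor between -0.016 and 0.016 m and y of lamp_aim in the frame of gap_floor between -0.06 and 0.06 m); the robot touches nothing.
It fails at once if the light is toppled (tilted over 35 degrees) (angle between lamp_mid's own z axis and vertical above 0.61 rad).
It fails at once if the light is dropped or knocked flying (linear speed of lamp above 0.45 m/s and contact force between the fingers and lamp below 0.05 N).
It fails at once if a bystander is moved by more than 40 mm (distance of any of can, filter, sparebox, jar, socket, wrench, driver from where it was at the start of the episode above 0.04 m).
It also fails if it takes over 72 s, if anything falls off the work surface, if the arm or the gripper's body presses on something with over 40 N, if the wrist force passes 120 N, or if a joint passes its speed limit or range.

ROBOT

A 7-joint arm with a two-finger parallel gripper is mounted at the origin on the work surface. World frame = base frame: x ahead of the robot, y to its left, z up, the work surface at z = 0. Lengths are in m, angles in rad, forces in N, time in s.
With the tool pointing down it reaches from about 0.35 to 0.9 m from the base axis. Payload 8.1 kg.
Tool frame: the origin (TCP) lies on the centre line of the jaws, within the pads' length; the fingertips stand 17 mm ahead of it and the grasp point (between the pads) lies 2 mm behind it; z points along the fingers, y is the direction in which the jaws open and shut (so a half turn about z gives the same grasp; the last joint's range is limited). The gripper opens to 92 mm and grips with 3 to 60 N. Pads are 19 mm wide; open, the fingers measure 130 mm over their backs; the gripper's body (75 mm by 190 mm) begins 47 mm behind the grasp point.
Start: joints at [1.183, 0.434, 0.025, 1.573, -0.012, 1.134, -0.075], TCP at [0.176, -0.6, 0.244] pointing down, gripper open.
Joint ranges: [-2.62, 2.62], [-0.44, 2.09], [-1.27, 1.32], [0.08, 2.57], [-1.32, 4.46], [0.12, 2], [-2.74, 2.74]. Speed limits (rad/s): [2.22, 2.22, 3.01, 3.01, 3.14, 3.14, 3.14].

INTERFACE

Orientations are given as a rotation vector (axis times angle).
In Python, from cell import arm, imaging, job gives the robot as it stands.
- The arm moves only by the tool jog_arm, never from a script. Its argument "moves" is a list of rows, each an object with "fingers": the closure, from -1 (fully open) to 1 (shut); "xyz": the shift along the tool's x, y, z in cm, a list of three; "angular": the turn, a rotation vector about the tool's x, y, z in rad, a list of three. In form: [{"fingers": fingers, "xyz": [dx, dy, dz], "angular": [ax, ay, az]}, ...]. A call has 1 to 12 rows; each row is the pose to reach, as a shift and turn from the pose commanded when the call began, along the tool's axes at that moment; what a row does not reach only later rows make up. A row lasts 1/8 s, in which the tool goes at most 62.5 mm and 10.7 degrees, less where a joint would pass 70% of its speed; a pose out of reach is approached as far as the arm can. A call with a gripper value outside its range is refused whole. The fingers move at their own pace and stop on an object; "grip_force" is the grip in N (left out, the last holds). Time passes only in rows, so rows that repeat a pose let the fingers close. It gives the time, the measured TCP pose, the force and the opening at its end, in the units of the state.
- arm.observe(): the state, without advancing time (a new reading comes with each control period).
- imaging.get_image(name): name is "side" or "top"; returns the picture (384x512x3 uint8, red, green, blue); there is no depth.
- imaging.camera_params(name): a dict with "fx", "fy", "cx", "cy" (pixels), "rvec" (rotation vector, rad) and "tvec" (3), from world to camera coordinates, as OpenCV has them. Camera axes: x right, y down, z forward; pixel columns grow to the right and rows downward; lengths in m; the calibration is good to about 2 mm. A picture is of the moment at which its call begins. camera_params takes no time and is no camera call.
- job.sign_off(): hands the job in, once; it reports no verdict.
The state is a dict: "clock": time; "joints": joint angles; "dq": joint speeds; "joint_efforts": joint torques, N m; "position": TCP position; "ee_rot": TCP orientation; "force": force on the tool from outside, world axes, zero at the start; "ft_torque": the same for the moment, N m; "width": opening from 0.0 (shut) to 1.0 (fully open).
Only numpy, scipy, OpenCV 4.12 (cv2) and the standard library are available. Lean on these libraries where they do the work, as an engineer would, in place of code of your own. Each camera call takes 0.05 s, during which the arm holds its last target. There are 200 camera calls.

## Working session

There is one attempt and no reset: what is moved stays moved. The work goes in short steps, Python scripts to look and compute and a tool call to move; the robot and the scene stay as the last step left them, time stands still between calls to the robot, and variables do not carry over. Pictures are saved under pics/ and viewed, about 8 in all and at most 12, crops included, and the job is handed in when it is done.

Besides the shell and the picture viewer there is one more tool, called in YAML: its name, and indented under it one key for each argument. jog_arm: Moves the arm, as the interface text tells. Its arguments: {"type":"object","properties":{"moves":{"type":"array"},"grip_force":{"type":"number"}},"required":["moves"]}

```bash
ls; mkdir -p pics; cat > h.py <<'E'
import numpy as np, cv2
from scipy.spatial.transform import Rotation as R
from cell import arm, imaging, job
def snap(n,f,crop=None,s=1):
    im=imaging.get_image(n)[:,:,::-1]
    cv2.imwrite('pics/raw_'+f,im)
    if crop: im=im[crop[1]:crop[3],crop[0]:crop[2]]
    cv2.imwrite('pics/'+f,cv2.resize(im,None,fx=s,fy=s,interpolation=cv2.INTER_CUBIC))
def cam(n):
    p=imaging.camera_params(n);K=np.array([[p['fx'],0,p['cx']],[0,p['fy'],p['cy']],[0,0,1]])
    return K,R.from_rotvec(np.ravel(p['rvec'])).as_matrix(),np.ravel(p['tvec'])
def world(n,u,v,z):
    K,Rm,t=cam(n);d=Rm.T@np.linalg.inv(K)@[u,v,1];o=-Rm.T@t
    return o+d*(z-o[2])/d[2]
def pix(n,P):
    K,Rm,t=cam(n);q=(K@(Rm@np.atleast_2d(P).T+t[:,None]));return (q[:2]/q[2]).T
E
python3 - <<'E'
from h import *
snap('top','t1.png',None,1.5);snap('side','s1.png',None,1.5)
for n in('top','side'):
    K,Rm,t=cam(n);print(n,K[0,0],(-Rm.T@t).round(3),Rm[2].round(3))
print(arm.observe())
E
```

```text
pics
top 434.2490186757241 [0.226 0.077 1.409] [ 0.207 -0.003 -0.978]
side 430.8983886268084 [-0.106  0.8    0.82 ] [ 0.5   -0.602 -0.623]
{'clock': 0.1, 'joints': array([ 1.18340688,  0.43513465,  0.02496265,  1.5739794 , -0.01160168,
        1.13402826, -0.07511274]), 'dq': array([-0.00015695, -0.00247739,  0.00123076, -0.00290865, -0.00121381,
       -0.00068911,  0.00094272]), 'joint_efforts': array([ 2.57858075e-03, -6.69132185e+01,  9.87864174e-01, -3.15148652e+01,
       -6.05456228e-02,  3.73855163e-02,  5.73000284e-05]), 'position': array([ 0.1754339 , -0.59942329,  0.24304524]), 'ee_rot': array([-3.10845849e+00, -4.45528927e-01,  5.00462702e-04]), 'force': array([ 0.02051796, -0.63412513,  0.02796006]), 'ft_torque': array([-0.00294651,  0.02172717,  0.00062245]), 'width': 1.0001540937433402}
```

View pics/t1.png

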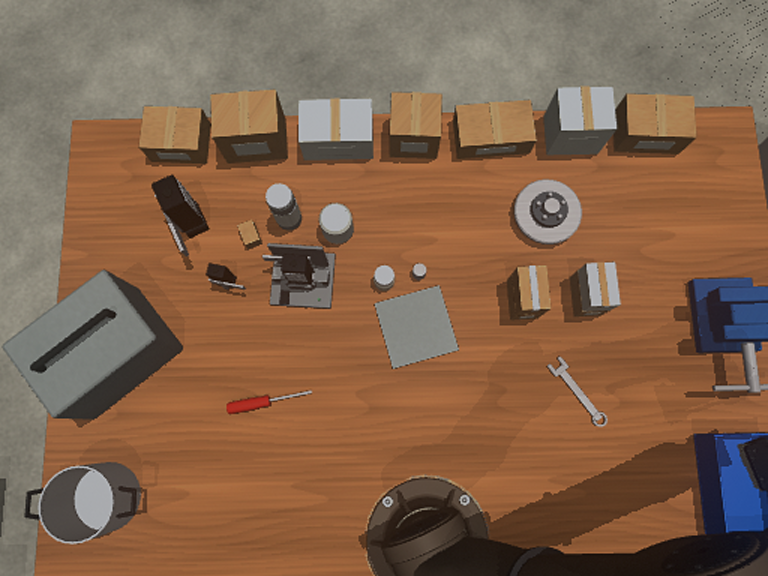

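View pics/s1.png

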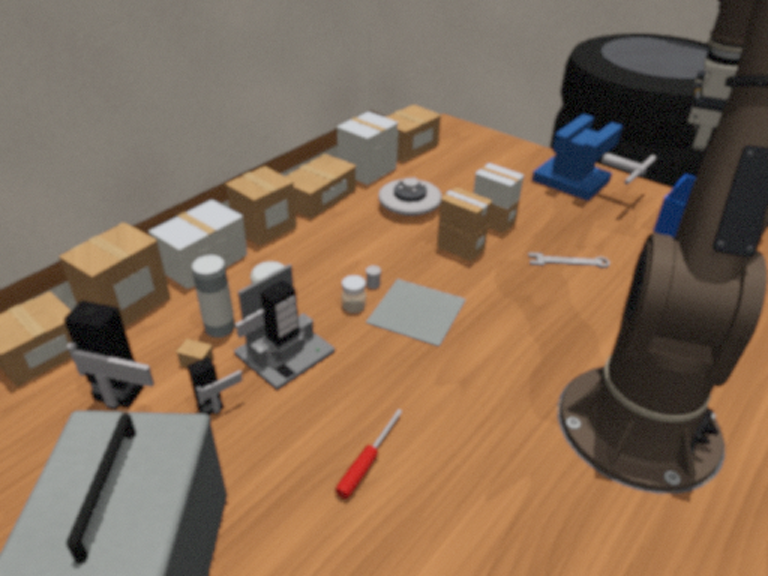

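Look-alikes for the light (top view, ×1.5 pixels): a large one at (180,205), a small one at (222,275) and the one in the dock at (298,268). The docked one is middle-sized and fits the description. I'll check it in a close crop, with the mat and gap.

```bash
python3 - <<'E'
from h import *
im=cv2.imread('pics/raw_t1.png')
a=cv2.resize(im[155:210,170:235],None,fx=6,fy=6,interpolation=cv2.INTER_CUBIC)
b=cv2.resize(im[165:220,330:420],None,fx=4.4,fy=4.4,interpolation=cv2.INTER_CUBIC)
s=cv2.imread('pics/raw_s1.png');c=cv2.resize(s[170:260,150:230],None,fx=3,fy=3,interpolation=cv2.INTER_CUBIC)
d=cv2.resize(im[185:250,245:310],None,fx=4,fy=4,interpolation=cv2.INTER_CUBIC)
o=np.zeros((600,800,3),np.uint8)
for x,i,y in((0,a,0),(395,b,0),(0,c,330),(395,d,330)): 
    i=i[:600-y,:800-x];o[y:y+i.shape[0],x:x+i.shape[1]]=i
cv2.imwrite('pics/c1.png',o)
E
```

```text
(no output)
```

View pics/c1.png

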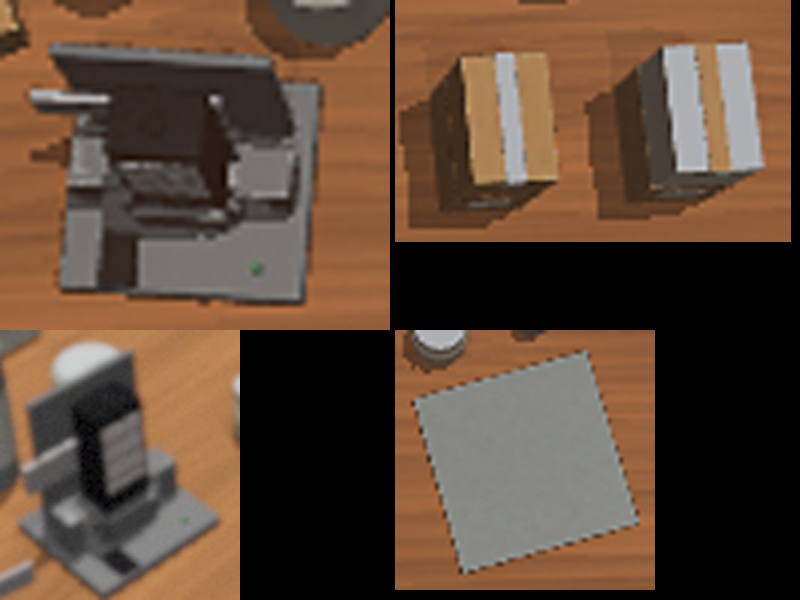

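The crop shows the docked light (middle-sized) with its lens towards the robot and its tab on the left (+y). It also shows the box tops and the mat corners clearly. Next I'll measure from these.

```bash
python3 - <<'E'
from h import *
np.set_printoptions(precision=4,suppress=True)
def pts(L,s,ox,oy,z,px=0,py=0): return np.array([world('top',ox+(u-px+.5)/s-.5,oy+(v-py+.5)/s-.5,z) for u,v in L])
foot=pts([(60,290),(302,300),(320,88)],6,170,155,.012)
board=pts([(50,48),(270,62)],6,170,155,.155)
lt=pts([(110,95),(218,97),(205,163),(106,158)],6,170,155,.147)
b1=pts([(460,58),(545,53),(557,178),(472,188)],4.4,330,165,.125,395)
b2=pts([(665,46),(748,43),(763,165),(677,172)],4.4,330,165,.125,395)
m=pts([(583,352),(638,522),(463,573),(415,400)],4,245,185,.004,395,330)
for n,p in dict(foot=foot,board=board,lt=lt,b1=b1,b2=b2,m=m).items():
    print(n,p[:,:2].tolist() if 0 else p[:,:2].round(4).ravel(),'len',np.linalg.norm(np.diff(p[:,:2],axis=0),axis=1),'mean',p.mean(0))
    for d in np.diff(p[:,:2],axis=0): print('   ang',np.degrees(np.arctan2(d[1],d[0])).round(1),end='')
    print()
disc=pts([(547,209)],1.5,0,0,.06);print('disc',disc)
for nm,u,v,z in(('can',280,190,.15),('filter',335,218,.086),('jar',384,272,.06),('socket',419,268,.038),('box',250,234,.035)):
    print(nm,pts([(u,v)],1.5,0,0,z))
E
```

```text
foot [0.4952 0.3277 0.4868 0.1956 0.6062 0.1852] len [0.1323 0.1198] mean [0.5294 0.2362 0.012 ]
   ang -93.6   ang -5.0
board [0.5909 0.3089 0.5812 0.199 ] len [0.1103] mean [0.5861 0.2539 0.155 ]
   ang -95.0
lt [0.5681 0.2799 0.5659 0.2258 0.5321 0.2322 0.5357 0.2815] len [0.0541 0.0344 0.0495] mean [0.5504 0.2549 0.147 ]
   ang -92.3   ang 169.4   ang 85.8
b1 [ 0.5405 -0.1933  0.5428 -0.2524  0.4548 -0.2542  0.4491 -0.1958] len [0.0591 0.0881 0.0587] mean [ 0.4968 -0.2239  0.125 ]
   ang -87.8   ang -178.8   ang 95.5
b2 [ 0.546  -0.3358  0.5469 -0.3935  0.4608 -0.3957  0.4572 -0.3365] len [0.0577 0.0862 0.0593] mean [ 0.5027 -0.3654  0.125 ]
   ang -89.1   ang -178.6   ang 93.5
m [ 0.5319 -0.0414  0.3898 -0.0807  0.3516  0.0622  0.4945  0.0984] len [0.1474 0.1479 0.1473] mean [0.442  0.0096 0.004 ]
   ang -164.5   ang 105.0   ang 14.2
disc [[ 0.6846 -0.2807  0.06  ]]
can [[0.7066 0.2854 0.15  ]]
filter [[0.6655 0.1783 0.086 ]]
jar [[0.5515 0.0765 0.06  ]]
socket [[0.5641 0.0005 0.038 ]]
box [[0.6497 0.3691 0.035 ]]
```

```bash
cat >> h.py <<'E'
def Rt(a):  # tool down, tool y at world angle a (deg)
    a=np.radians(a);y=np.array([np.cos(a),np.sin(a),0]);z=np.array([0,0,-1.]);return np.c_[np.cross(y,z),y,z]
def plan(T,base=None):
    s=arm.observe();p=s['position'];Rb=R.from_rotvec(s['ee_rot']).as_matrix()
    if base is not None: p,Rb=np.array(base[:3]),Rt(base[3])
    ya=np.degrees(np.arctan2(Rb[1,1],Rb[0,1]))
    print('t',s['clock'],'pos',s['position'].round(4),'yaw',ya.round(2),'F',s['force'].round(1),'w',s['width'].round(3),'q',np.round(s['joints'],2))
    for t in T:
        print((Rb.T@(np.array(t[:3])-p)*100).round(2).tolist(),R.from_matrix(Rb.T@Rt(t[3])).as_rotvec().round(3).tolist())
E
python3 - <<'E'
from h import *
plan([(.45,-.2,.3,-75),(.55,.256,.24,-94.5)])
E
```

```text
Traceback (most recent call last):
  File "h.py", line 23, in plan
    print('t',s['clock'],'pos',s['position'].round(4),'yaw',ya.round(2),'F',s['force'].round(1),'w',s['width'].round(3),'q',np.round(s['joints'],2))
                                                                                                    ^^^^^^^^^^^^^^^^
AttributeError: 'float' object has no attribute 'round'
```

```bash
sed -i "s/s\['width'\].round(3)/round(s['width'],3)/" h.py
python3 - <<'E'
from h import *
plan([(.45,-.2,.3,-75),(.55,.256,.24,-94.5)])
E
```

```text
t 0.1 pos [ 0.1754 -0.5994  0.243 ] yaw -73.69 F [ 0.  -0.6  0. ] w 1.0 q [ 1.18  0.44  0.02  1.57 -0.01  1.13 -0.08]
[37.57, -30.63, -5.66] [-0.001, 0.0, 0.023]
[59.98, -71.58, 0.4] [-0.001, 0.0, 0.363]
```

jog_arm:
  moves:
    - {"fingers":-1,"xyz":[9.4,-7.7,-1.5],"angular":[0,0,0]}
    - {"fingers":-1,"xyz":[14,-11,-3],"angular":[0,0,0]}
    - {"fingers":-1,"xyz":[19,-15,-4],"angular":[0,0,0]}
    - {"fingers":-1,"xyz":[24,-19,-5],"angular":[0,0,0]}
    - {"fingers":-1,"xyz":[28,-23,-5.6],"angular":[0,0,0]}
    - {"fingers":-1,"xyz":[33,-27,-5.6],"angular":[0,0,0]}
    - {"fingers":-1,"xyz":[37,-31,-5.6],"angular":[0,0,0.05]}
    - {"fingers":-1,"xyz":[40,-35.5,-5.6],"angular":[0,0,0.1]}
    - {"fingers":-1,"xyz":[43,-40,-5.6],"angular":[0,0,0.15]}
    - {"fingers":-1,"xyz":[45.5,-45,-5.6],"angular":[0,0,0.2]}
    - {"fingers":-1,"xyz":[48,-50,-5.6],"angular":[0,0,0.25]}
    - {"fingers":-1,"xyz":[51,-55,-5],"angular":[0,0,0.3]}
  grip_force: 55

```text
clock: 1.6
position: [0.5073, 0.0593, 0.295]
ee_rot: [3.141, -0.027, 0.001]
force: [0.6, -1.7, 0.1]
width: 1.003
```

```bash
python3 - <<'E'
from h import *
plan([(.55,.256,.23,-94.5)])
E
```

```text
t 1.6 pos [0.5073 0.0593 0.295 ] yaw -90.99 F [ 0.6 -1.7  0.1] w 1.003 q [ 0.09  0.24 -0.39  1.75  0.1   1.18 -1.91]
[3.93, -19.74, 6.49] [0.0, -0.001, 0.061]
```

jog_arm:
  moves:
    - {"fingers":-1,"xyz":[1,-5,1.5],"angular":[0,0,0.03]}
    - {"fingers":-1,"xyz":[2,-10,3],"angular":[0,0,0.06]}
    - {"fingers":-1,"xyz":[3,-15,5],"angular":[0,0,0.06]}
    - {"fingers":-1,"xyz":[3.9,-19.7,6.5],"angular":[0,0,0.06]}
    - {"fingers":-1,"xyz":[3.9,-19.7,6.5],"angular":[0,0,0.06]}
    - {"fingers":-1,"xyz":[3.9,-19.7,6.5],"angular":[0,0,0.06]}

```text
clock: 2.35
position: [0.5491, 0.2531, 0.2294]
ee_rot: [3.138, -0.118, -0.001]
force: [-0.1, -0.2, 0.4]
width: 0.998
```

```bash
python3 - <<'E'
from h import *
plan([(.55,.256,.123,-94.5)])
snap('top','t2.png',(150,120,260,210),3.6);snap('side','s2.png',(130,120,250,270),3.6)
a=cv2.imread('pics/t2.png');b=cv2.imread('pics/s2.png');o=np.zeros((540,830,3),np.uint8);o[:324,:396]=a;o[:,398:]=b
cv2.imwrite('pics/c2.png',o[:,:800])
E
```

```text
t 2.35 pos [0.5491 0.2531 0.2294] yaw -94.31 F [-0.1 -0.2  0.4] w 0.998 q [-0.23  0.45 -0.42  1.62  0.2   1.12 -2.34]
[0.08, -0.3, 10.64] [0.001, 0.001, 0.003]
```

View pics/c2.png

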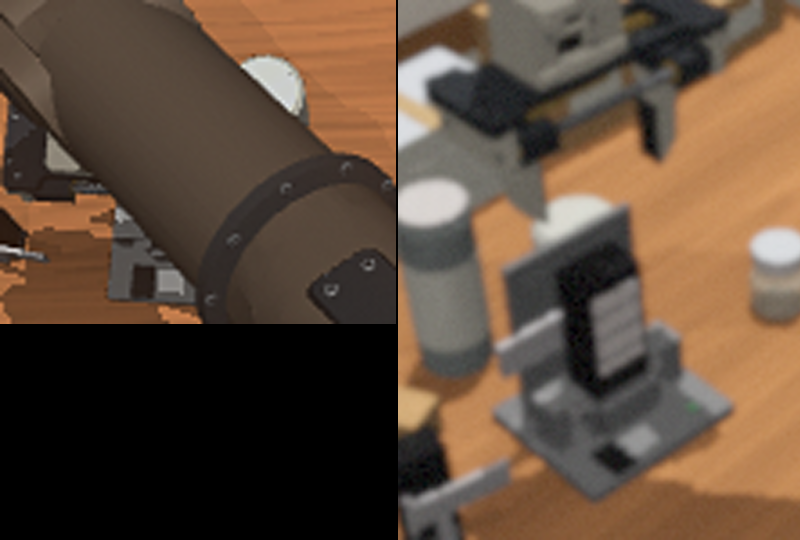

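```bash
python3 - <<'E'
from h import *
a=np.radians(-4.5);ex=np.array([np.cos(a),np.sin(a)]);ey=np.array([-ex[1],ex[0]])
f=lambda x,y,z:np.r_[np.array([.55,.256])+ex*x+ey*y,z]
for n,p in dict(front=f(-.018,.025,.147),right=f(-.018,-.025,.147),left=f(.018,.025,.147),back=f(.018,-.025,.147),bT1=f(.037,.056,.155),bT2=f(.037,-.056,.155),footfront=f(-.0625,.0675,.012),footR=f(-.0625,-.0675,.012)).items():
    q=pix('side',p)[0];print(n,((q-[130,120]+.5)*3.6-.5+[398,0]).round(0))
E
```

```text
front [587. 293.]
right [644. 260.]
left [555. 270.]
back [611. 238.]
bT1 [500. 268.]
bT2 [627. 199.]
footfront [597. 497.]
footR [738. 402.]
```

Predicted corners agree with the picture within about 2 mm: board top at (503,270) and (630,203), foot front at (595,500). Descending to grip.

jog_arm:
  moves:
    - {"fingers":-1,"xyz":[0.1,-0.3,3],"angular":[0,0,0]}
    - {"fingers":-1,"xyz":[0.1,-0.3,6],"angular":[0,0,0]}
    - {"fingers":-1,"xyz":[0.1,-0.3,9],"angular":[0,0,0]}
    - {"fingers":-1,"xyz":[0.1,-0.3,10.6],"angular":[0,0,0]}
    - {"fingers":-1,"xyz":[0.1,-0.3,10.6],"angular":[0,0,0]}
    - {"fingers":0.6,"xyz":[0.1,-0.3,10.6],"angular":[0,0,0]}
    - {"fingers":0.6,"xyz":[0.1,-0.3,10.6],"angular":[0,0,0]}
    - {"fingers":0.6,"xyz":[0.1,-0.3,10.6],"angular":[0,0,0]}
    - {"fingers":0.6,"xyz":[0.1,-0.3,10.6],"angular":[0,0,0]}
    - {"fingers":0.6,"xyz":[0.1,-0.3,10.6],"angular":[0,0,0]}
    - {"fingers":0.6,"xyz":[0.1,-0.3,10.6],"angular":[0,0,0]}
  grip_force: 55

```text
clock: 3.82
position: [0.5505, 0.2567, 0.124]
ee_rot: [3.139, -0.118, 0.0]
force: [-0.4, -0.2, 2.6]
width: 0.541
```

```bash
python3 - <<'E'
from h import *
plan([(.55,.256,.19,-94.5)]); print(arm.observe()['ft_torque'])
E
```

```text
t 3.825 pos [0.5505 0.2567 0.124 ] yaw -94.32 F [-0.4 -0.2  2.6] w 0.541 q [-0.26  0.56 -0.39  1.73  0.26  0.91 -2.4 ]
[-0.04, 0.08, -6.6] [0.0, -0.0, 0.003]
[-0.1480649   0.11725755  0.044945  ]
```

jog_arm:
  moves:
    - {"fingers":1,"xyz":[0,0,-0.4],"angular":[0,0,0]}
    - {"fingers":1,"xyz":[0,0,-0.8],"angular":[0,0,0]}
    - {"fingers":1,"xyz":[0,0,-1.2],"angular":[0,0,0]}
    - {"fingers":1,"xyz":[0,0,-1.8],"angular":[0,0,0]}
    - {"fingers":1,"xyz":[0,0,-2.6],"angular":[0,0,0]}
    - {"fingers":1,"xyz":[0,0,-3.6],"angular":[0,0,0]}
    - {"fingers":1,"xyz":[0,0,-4.8],"angular":[0,0,0]}
    - {"fingers":1,"xyz":[0,0,-6.2],"angular":[0,0,0]}
    - {"fingers":1,"xyz":[0,0,-7.6],"angular":[0,0,0]}
    - {"fingers":1,"xyz":[0,0,-9],"angular":[0,0,0]}
    - {"fingers":1,"xyz":[0,0,-10.5],"angular":[0,0,0]}
    - {"fingers":1,"xyz":[0,0,-11],"angular":[0,0,0]}
  grip_force: 55

```text
clock: 5.32
position: [0.5508, 0.2571, 0.2352]
ee_rot: [-3.139, 0.118, -0.002]
force: [0.4, 0.6, -5.4]
width: 0.544
```

```bash
python3 - <<'E'
from h import *
plan([(.50,.13,.26,-45),(.46,.0,.22,0)]); print(arm.observe()['ft_torque'])
snap('side','s3.png',(130,60,280,240),3.2)
E
```

```text
t 5.325 pos [0.5508 0.2571 0.2352] yaw -94.31 F [ 0.4  0.6 -5.4] w 0.544 q [-0.23  0.45 -0.42  1.6   0.2   1.13 -2.35]
[-4.11, 13.05, -2.49] [-0.0, -0.002, -0.861]
[-7.12, 26.32, 1.49] [0.001, -0.002, -1.646]
[ 0.04293989 -0.00972365 -0.03392419]
```

View pics/s3.png

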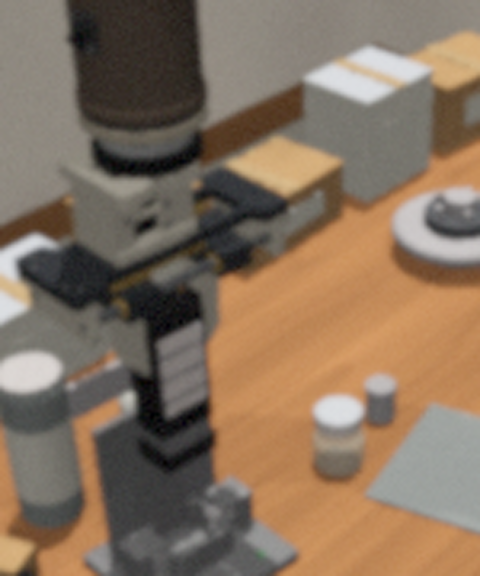

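jog_arm:
  moves:
    - {"fingers":1,"xyz":[0,0,-2.5],"angular":[0,0,0]}
    - {"fingers":1,"xyz":[0,0,-5],"angular":[0,0,0]}
    - {"fingers":1,"xyz":[-1,2,-6],"angular":[0,0,-0.1]}
    - {"fingers":1,"xyz":[-2,5,-6],"angular":[0,0,-0.28]}
    - {"fingers":1,"xyz":[-3,9,-6],"angular":[0,0,-0.46]}
    - {"fingers":1,"xyz":[-4,13,-5],"angular":[0,0,-0.64]}
    - {"fingers":1,"xyz":[-5,17,-4],"angular":[0,0,-0.82]}
    - {"fingers":1,"xyz":[-6,20.5,-3],"angular":[0,0,-1.0]}
    - {"fingers":1,"xyz":[-6.5,23,-1.5],"angular":[0,0,-1.18]}
    - {"fingers":1,"xyz":[-7,25,0],"angular":[0,0,-1.36]}
    - {"fingers":1,"xyz":[-7.1,26.3,1.5],"angular":[0,0,-1.54]}
    - {"fingers":1,"xyz":[-7.1,26.3,1.5],"angular":[0,0,-1.645]}

```text
clock: 6.88
position: [0.4585, -0.0018, 0.2174]
ee_rot: [-2.219, -2.222, 0.004]
force: [-0.7, 0.0, -5.2]
width: 0.542
```

```bash
python3 - <<'E'
from h import *
plan([(.46,0,.1175,0)]); print(arm.observe()['ft_torque'])
E
```

```text
t 6.875 pos [ 0.4585 -0.0018  0.2174] yaw 0.08 F [-0.7  0.  -5.2] w 0.542 q [ 0.44  0.27 -0.66  1.95  0.2   0.99 -0.31]
[0.19, 0.18, 9.99] [-0.003, 0.001, 0.001]
[ 0.09524861 -0.15241514  0.01155902]
```

jog_arm:
  moves:
    - {"fingers":1,"xyz":[0.1,0.1,2],"angular":[0,0,0]}
    - {"fingers":1,"xyz":[0.1,0.1,4],"angular":[0,0,0]}
    - {"fingers":1,"xyz":[0.1,0.1,6],"angular":[0,0,0]}
    - {"fingers":1,"xyz":[0.1,0.1,8],"angular":[0,0,0]}
    - {"fingers":1,"xyz":[0.1,0.1,9],"angular":[0,0,0]}
    - {"fingers":1,"xyz":[0.1,0.1,9.5],"angular":[0,0,0]}
    - {"fingers":1,"xyz":[0.1,0.1,9.7],"angular":[0,0,0]}
    - {"fingers":1,"xyz":[0.1,0.1,9.7],"angular":[0,0,0]}

```text
clock: 7.88
position: [0.4611, 0.0008, 0.1222]
ee_rot: [2.222, 2.22, 0.001]
force: [0.3, 0.5, -6.1]
width: 0.539
```

jog_arm:
  moves:
    - {"fingers":1,"xyz":[0,0,0.1],"angular":[0,0,0]}
    - {"fingers":1,"xyz":[0,0,0.2],"angular":[0,0,0]}
    - {"fingers":1,"xyz":[0,0,0.2],"angular":[0,0,0]}

```text
clock: 8.25
position: [0.4608, 0.0008, 0.1199]
ee_rot: [2.223, 2.22, -0.0]
force: [0.2, 0.4, -5.8]
width: 0.547
```

jog_arm:
  moves:
    - {"fingers":1,"xyz":[0,0,0.1],"angular":[0,0,0]}
    - {"fingers":1,"xyz":[0,0,0.2],"angular":[0,0,0]}
    - {"fingers":1,"xyz":[0,0,0.3],"angular":[0,0,0]}
    - {"fingers":1,"xyz":[0,0,0.3],"angular":[0,0,0]}

```text
clock: 8.75
position: [0.4607, 0.0008, 0.1167]
ee_rot: [-2.222, -2.22, 0.0]
force: [0.6, -0.4, -4.8]
width: 0.536
```

jog_arm:
  moves:
    - {"fingers":1,"xyz":[0,0,0.05],"angular":[0,0,0]}
    - {"fingers":1,"xyz":[0,0,0.1],"angular":[0,0,0]}
    - {"fingers":1,"xyz":[0,0,0.1],"angular":[0,0,0]}

```text
clock: 9.12
position: [0.4609, 0.0008, 0.1159]
ee_rot: [2.223, 2.22, 0.0]
force: [-0.6, 0.2, -3.4]
width: 0.544
```

jog_arm:
  moves:
    - {"fingers":1,"xyz":[0,0,0.1],"angular":[0,0,0]}
    - {"fingers":1,"xyz":[0,0,0.1],"angular":[0,0,0]}
    - {"fingers":-1,"xyz":[0,0,0.1],"angular":[0,0,0]}
    - {"fingers":-1,"xyz":[0,0,0.1],"angular":[0,0,0]}
    - {"fingers":-1,"xyz":[0,0,0.1],"angular":[0,0,0]}
    - {"fingers":-1,"xyz":[0,0,0.1],"angular":[0,0,0]}
    - {"fingers":-1,"xyz":[0,0,0.1],"angular":[0,0,0]}
    - {"fingers":-1,"xyz":[0,0,-1],"angular":[0,0,0]}
    - {"fingers":-1,"xyz":[0,0,-3],"angular":[0,0,0]}
    - {"fingers":-1,"xyz":[0,0,-6],"angular":[0,0,0]}
    - {"fingers":-1,"xyz":[0,0,-9],"angular":[0,0,0]}
    - {"fingers":-1,"xyz":[0,0,-9],"angular":[0,0,0]}

```text
clock: 10.62
position: [0.4622, 0.0012, 0.2084]
ee_rot: [2.22, 2.218, 0.005]
force: [0.3, 0.3, -0.2]
width: 0.998
```

```bash
python3 - <<'E'
from h import *
plan([(.40,-.10,.24,45)])
snap('side','s4.png',(210,130,340,260),4)
E
```

```text
t 10.625 pos [0.4622 0.0012 0.2084] yaw -0.07 F [ 0.3  0.3 -0.2] w 0.998 q [ 0.43  0.28 -0.67  1.96  0.21  0.96 -0.34]
[-10.13, -6.2, -3.19] [0.004, 0.002, -0.787]
```

View pics/s4.png

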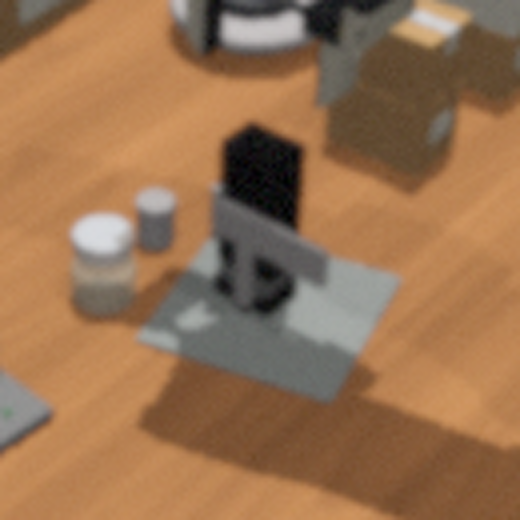

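The light stands on the mat, with its leg folded from (215,205) to the tab at (327,270). Next I'll move to the lens side of the tab with the fingers shut.

```bash
python3 - <<'E'
from h import *
plan([(.396,-.05,.22,90),(.396,-.05,.18,90),(.396,-.05,.097,90)])
E
```

```text
t 10.675 pos [0.4614 0.0008 0.207 ] yaw -0.08 F [-0.   0.2 -0.4] w 1.003 q [ 0.43  0.28 -0.67  1.97  0.21  0.96 -0.34]
[-5.09, -6.53, -1.31] [0.002, 0.002, -1.572]
[-5.09, -6.54, 2.69] [0.002, 0.002, -1.572]
[-5.09, -6.56, 10.99] [0.002, 0.002, -1.572]
```

jog_arm:
  moves:
    - {"fingers":1,"xyz":[-1,-1,-1.3],"angular":[0,0,-0.17]}
    - {"fingers":1,"xyz":[-2,-2.5,-1.3],"angular":[0,0,-0.34]}
    - {"fingers":1,"xyz":[-3,-4,-1.3],"angular":[0,0,-0.51]}
    - {"fingers":1,"xyz":[-4,-5,-1.3],"angular":[0,0,-0.68]}
    - {"fingers":1,"xyz":[-5.1,-6.5,-1.3],"angular":[0,0,-0.85]}
    - {"fingers":1,"xyz":[-5.1,-6.5,-1.3],"angular":[0,0,-1.02]}
    - {"fingers":1,"xyz":[-5.1,-6.5,-1.3],"angular":[0,0,-1.19]}
    - {"fingers":1,"xyz":[-5.1,-6.5,-1.3],"angular":[0,0,-1.36]}
    - {"fingers":1,"xyz":[-5.1,-6.5,-1.3],"angular":[0,0,-1.53]}
    - {"fingers":1,"xyz":[-5.1,-6.5,0],"angular":[0,0,-1.57]}
    - {"fingers":1,"xyz":[-5.1,-6.5,2],"angular":[0,0,-1.57]}
    - {"fingers":1,"xyz":[-5.1,-6.5,2.7],"angular":[0,0,-1.57]}
  grip_force: 20

```text
clock: 12.18
position: [0.3945, -0.05, 0.1771]
ee_rot: [-0.006, -3.139, -0.001]
force: [-0.5, -0.3, -0.2]
width: 0.006
```

```bash
python3 - <<'E'
from h import *
plan([(.396,-.05,.097,90)])
E
```

```text
t 12.175 pos [ 0.3945 -0.05    0.1771] yaw 89.79 F [-0.5 -0.3 -0.2] w 0.006 q [ 0.79  0.28 -0.93  2.12  0.29  0.88  1.26]
[-0.17, -0.01, 8.01] [0.001, -0.003, -0.004]
```

jog_arm:
  moves:
    - {"fingers":1,"xyz":[-0.1,0,3],"angular":[0,0,0]}
    - {"fingers":1,"xyz":[-0.1,0,6],"angular":[0,0,0]}
    - {"fingers":1,"xyz":[-0.1,0,8],"angular":[0,0,0]}
    - {"fingers":1,"xyz":[-0.1,0,8],"angular":[0,0,0]}

```text
clock: 12.68
position: [0.3957, -0.0497, 0.0977]
ee_rot: [-0.003, -3.139, -0.001]
force: [-0.1, 0.7, 0.4]
width: 0.002
```

```bash
python3 - <<'E'
from h import *
c=np.array([.461,.001])
def pt(th,r=.084,off=.022):
    t=np.radians(th);x=.0215+r*np.sin(t)-off*np.cos(t);y=-.022+r*np.cos(t)+off*np.sin(t)
    return (c[0]-y,c[1]+x,.097,90-th)
plan([pt(t) for t in (0,8,16,24,32,40,48,56,64,71,78,84,90)])
E
```

```text
t 12.675 pos [ 0.3957 -0.0497  0.0977] yaw 89.88 F [-0.1  0.7  0.4] w 0.002 q [ 0.66  0.41 -0.82  2.21  0.47  0.7   1.08]
[-0.32, 5.02, 0.07] [0.001, -0.003, -0.002]
[-0.1, 6.21, 0.08] [0.001, -0.003, 0.138]
[-0.04, 7.42, 0.08] [0.0, -0.003, 0.277]
[-0.15, 8.63, 0.08] [0.0, -0.003, 0.417]
[-0.42, 9.81, 0.08] [-0.0, -0.003, 0.556]
[-0.86, 10.94, 0.08] [-0.0, -0.003, 0.696]
[-1.45, 12.0, 0.08] [-0.001, -0.003, 0.836]
[-2.19, 12.96, 0.08] [-0.001, -0.003, 0.975]
[-3.05, 13.82, 0.07] [-0.001, -0.003, 1.115]
[-3.89, 14.46, 0.07] [-0.001, -0.003, 1.237]
[-4.8, 14.99, 0.07] [-0.001, -0.003, 1.359]
[-5.64, 15.36, 0.07] [-0.002, -0.003, 1.464]
[-6.5, 15.64, 0.06] [-0.002, -0.003, 1.569]
```

jog_arm:
  moves:
    - {"fingers":1,"xyz":[-0.3,2.5,0.1],"angular":[0,0,0]}
    - {"fingers":1,"xyz":[-0.3,4.5,0.1],"angular":[0,0,0]}
    - {"fingers":1,"xyz":[-0.3,5.0,0.1],"angular":[0,0,0]}
    - {"fingers":1,"xyz":[-0.1,6.2,0.1],"angular":[0,0,0.14]}
    - {"fingers":1,"xyz":[0,7.4,0.1],"angular":[0,0,0.28]}
    - {"fingers":1,"xyz":[-0.1,8.6,0.1],"angular":[0,0,0.42]}
    - {"fingers":1,"xyz":[-0.4,9.8,0.1],"angular":[0,0,0.56]}
    - {"fingers":1,"xyz":[-0.9,10.9,0.1],"angular":[0,0,0.7]}
    - {"fingers":1,"xyz":[-1.5,12,0.1],"angular":[0,0,0.84]}
    - {"fingers":1,"xyz":[-2.2,13,0.1],"angular":[0,0,0.975]}
    - {"fingers":1,"xyz":[-3.0,13.8,0.1],"angular":[0,0,1.115]}
    - {"fingers":1,"xyz":[-3.9,14.5,0.1],"angular":[0,0,1.24]}

```text
clock: 14.18
position: [0.4365, 0.0945, 0.0983]
ee_rot: [1.834, 2.55, 0.0]
force: [-0.5, 0.1, 0.2]
width: 0.006
```

```bash
python3 - <<'E'
from h import *
c=np.array([.461,.001])
def pt(th,r=.084,off=.022):
    t=np.radians(th);x=.0215+r*np.sin(t)-off*np.cos(t);y=-.022+r*np.cos(t)+off*np.sin(t)
    return (c[0]-y,c[1]+x,.097,90-th)
plan([pt(t) for t in (71,78,84,90)])
snap('side','s5.png',(210,130,340,260),4.4)
E
```

```text
t 14.175 pos [0.4365 0.0945 0.0983] yaw 18.55 F [-0.5  0.1  0.2] w 0.006 q [ 0.06  0.4  -0.5   2.13  0.3   0.68 -0.31]
[0.08, -0.15, 0.13] [0.0, 0.0, -0.008]
[0.29, 0.89, 0.13] [0.0, 0.0, 0.114]
[0.37, 1.8, 0.13] [0.0, 0.0, 0.219]
[0.36, 2.71, 0.13] [0.0, 0.0, 0.324]
```

View pics/s5.png

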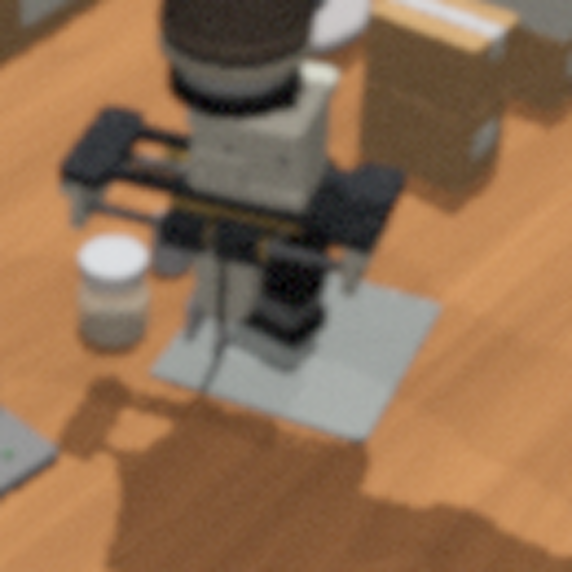

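The leg is following the fingers; its post shows at (190,320). I'll push on to the stop and watch the force.

jog_arm:
  moves:
    - {"fingers":1,"xyz":[0.3,0.9,0],"angular":[0,0,0.11]}
    - {"fingers":1,"xyz":[0.4,1.8,0],"angular":[0,0,0.22]}
    - {"fingers":1,"xyz":[0.4,2.4,0],"angular":[0,0,0.29]}
    - {"fingers":1,"xyz":[0.4,2.7,0],"angular":[0,0,0.32]}
    - {"fingers":1,"xyz":[0.4,2.7,0],"angular":[0,0,0.32]}

```text
clock: 14.85
position: [0.4604, 0.107, 0.098]
ee_rot: [2.21, 2.232, 0.0]
force: [-0.4, -0.2, 0.7]
width: 0.005
```

jog_arm:
  moves:
    - {"fingers":1,"xyz":[0,0.1,0],"angular":[0,0,0]}
    - {"fingers":1,"xyz":[0,0.2,0],"angular":[0,0,0]}
    - {"fingers":1,"xyz":[0,0.2,0],"angular":[0,0,0]}

```text
clock: 15.22
position: [0.4623, 0.1073, 0.0978]
ee_rot: [2.211, 2.232, -0.0]
force: [0.4, -0.5, -0.2]
width: 0.003
```

jog_arm:
  moves:
    - {"fingers":1,"xyz":[0,0.1,0],"angular":[0,0,0]}
    - {"fingers":1,"xyz":[0,0.2,0],"angular":[0,0,0]}
    - {"fingers":1,"xyz":[0,0.3,0],"angular":[0,0,0]}
    - {"fingers":1,"xyz":[0,0.3,0],"angular":[0,0,0]}

```text
clock: 15.72
position: [0.4653, 0.1074, 0.0978]
ee_rot: [-2.211, -2.231, 0.0]
force: [-0.2, -0.3, -0.1]
width: 0.001
```

jog_arm:
  moves:
    - {"fingers":1,"xyz":[0,0.1,0],"angular":[0,0,0]}
    - {"fingers":1,"xyz":[0,0.2,0],"angular":[0,0,0]}
    - {"fingers":1,"xyz":[0,0.2,0],"angular":[0,0,0]}

```text
clock: 16.1
position: [0.4674, 0.1074, 0.0978]
ee_rot: [2.212, 2.231, -0.0]
force: [-1.0, -0.6, -0.1]
width: 0.004
```

```bash
python3 - <<'E'
from h import *
plan([])
import time
print(arm.observe()['ft_torque'])
snap('top','t6.png',(210,120,330,230),5)
E
```

```text
t 16.1 pos [0.4674 0.1074 0.0978] yaw 0.51 F [-1.  -0.6 -0.1] w 0.004 q [-0.02  0.43 -0.4   2.06  0.25  0.7  -0.58]
[-0.04812253 -0.08836784 -0.01201916]
```

View pics/t6.png

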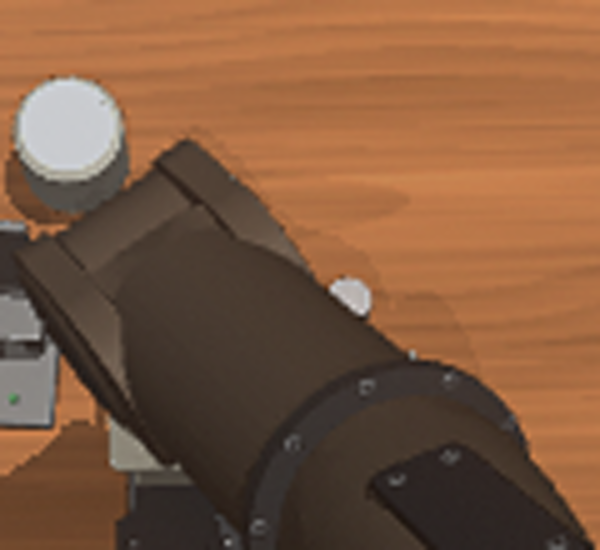

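jog_arm:
  moves:
    - {"fingers":1,"xyz":[0,0.1,0],"angular":[0,0,0]}
    - {"fingers":1,"xyz":[0,0.2,0],"angular":[0,0,0]}
    - {"fingers":1,"xyz":[0,0.2,0],"angular":[0,0,0]}

```text
clock: 16.52
position: [0.4694, 0.1074, 0.0978]
ee_rot: [2.212, 2.231, 0.0]
force: [-1.4, 0.2, 0.2]
width: 0.002
```

jog_arm:
  moves:
    - {"fingers":1,"xyz":[0,0.1,0],"angular":[0,0,0]}
    - {"fingers":1,"xyz":[0,0.2,0],"angular":[0,0,0]}
    - {"fingers":1,"xyz":[0,0.2,0],"angular":[0,0,0]}

```text
clock: 16.9
position: [0.4714, 0.1074, 0.0978]
ee_rot: [2.212, 2.231, 0.0]
force: [-0.3, 0.2, 0.7]
width: 0.002
```

```bash
python3 - <<'E'
from h import *
plan([])
print(arm.observe()['ft_torque'])
E
```

```text
t 16.9 pos [0.4714 0.1074 0.0978] yaw 0.51 F [-0.3  0.2  0.7] w 0.002 q [-0.02  0.43 -0.4   2.05  0.25  0.71 -0.58]
[-0.04217206  0.02722643 -0.04660758]
```

jog_arm:
  moves:
    - {"fingers":1,"xyz":[0,-1,0],"angular":[0,0,0]}
    - {"fingers":1,"xyz":[0,-1.5,-3],"angular":[0,0,0]}
    - {"fingers":1,"xyz":[0,-1.5,-8],"angular":[0,0,0.1]}
    - {"fingers":1,"xyz":[2,-1.5,-12],"angular":[0,0,0.27]}
    - {"fingers":1,"xyz":[7,-1.5,-15],"angular":[0,0,0.44]}
    - {"fingers":1,"xyz":[12,-1.5,-16],"angular":[0,0,0.61]}
    - {"fingers":1,"xyz":[17,-1.5,-16],"angular":[0,0,0.78]}
    - {"fingers":-1,"xyz":[22,-1.5,-16],"angular":[0,0,0.95]}
    - {"fingers":-1,"xyz":[27,-1.5,-16],"angular":[0,0,1.12]}
    - {"fingers":-1,"xyz":[31,-1.5,-16],"angular":[0,0,1.29]}
    - {"fingers":-1,"xyz":[34,-1.5,-16],"angular":[0,0,1.46]}
    - {"fingers":-1,"xyz":[36,-1.5,-16],"angular":[0,0,1.56]}
  grip_force: 50

```text
clock: 18.4
position: [0.4517, 0.4689, 0.2573]
ee_rot: [3.141, 0.027, -0.001]
force: [0.4, -0.1, -0.7]
width: 0.494
```

```bash
python3 - <<'E'
from h import *
plan([])
snap('side','s7.png',(220,150,320,250),5.5)
snap('top','t7.png',(235,160,325,260),5.5)
a=cv2.imread('pics/t7.png');b=cv2.imread('pics/s7.png');o=np.zeros((550,1055,3),np.uint8);o[:,:495]=a;o[:,500:1050]=b
o=cv2.resize(o,None,fx=.757,fy=.757,interpolation=cv2.INTER_AREA)
cv2.imwrite('pics/c7.png',o);print(o.shape)
E
```

```text
t 18.4 pos [0.4517 0.4689 0.2573] yaw -89.01 F [ 0.4 -0.1 -0.7] w 0.494 q [-0.73  0.48 -0.24  1.47  0.12  1.21 -2.54]
(416, 799, 3)
```

View pics/c7.png

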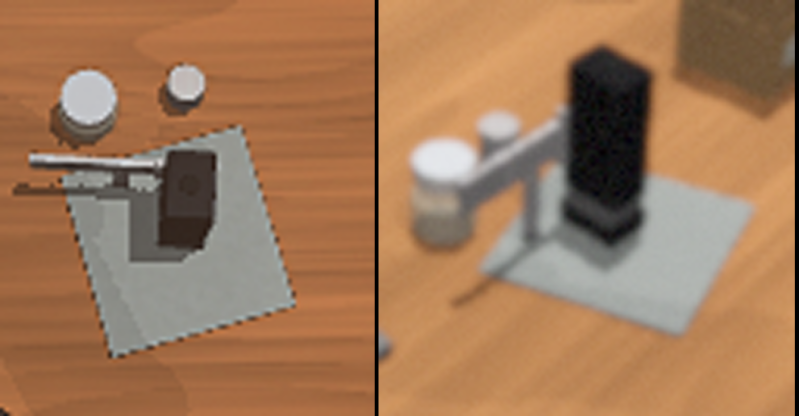

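The leg stands out to the left, tip (30,158) and root (163,165) in the top view. The light is upright with its top face at about (190,186). Next I'll measure its pose and whether the leg is square to it.

```bash
python3 - <<'E'
from h import *
f=lambda u,v,z,n='top',ox=235,oy=160,x0=0: world(n,ox+((u-x0)/.757+.5)/5.5-.5,oy+(v/.757+.5)/5.5-.5,z)[:2]
a=f(30,158,.094);b=f(163,165,.094);d=a-b
print('leg',a,b,np.linalg.norm(d),np.degrees(np.arctan2(d[1],d[0])))
T=np.array([f(165,150,.139),f(216,150,.139),f(213,219,.139),f(162,220,.139)]);print(T.round(4).tolist(),T.mean(0))
S=[f(u,v,.139,'side',220,150,500*.757) for u,v in((570,62),(602,45),(650,72),(617,88))]
S=np.array(S);print(S.round(4).tolist(),S.mean(0))
for p,q in((0,1),(1,2),(3,2),(0,3)):
    d=S[q]-S[p];e=T[(p+1)%4]-T[p];print(np.linalg.norm(d),np.degrees(np.arctan2(d[1],d[0])))
# edge fits: dark top mask min-area rect
im=cv2.imread('pics/raw_t7.png')
# predict for hypothesised poses
def proj(c,M,th):
    M=np.radians(M);ex=np.array([np.cos(M),np.sin(M)]);ey=np.array([-ex[1],ex[0]])
    w=lambda x,y,z:np.r_[np.array(c)+ex*x+ey*y,z]
    t=np.radians(th)
    P=[w(.018,-.025,.139),w(-.018,-.025,.139),w(-.018,.025,.139),w(.018,.025,.139),w(.0215,-.022,.094),w(.0215+.097*np.sin(t),-.022+.097*np.cos(t),.094)]
    for n,ox,oy,x0 in(('top',235,160,0),('side',220,150,378.5)):
        q=pix(n,np.array(P));print(n,((q-[ox,oy]+.5)*5.5*.757+[x0,0]).round(0).tolist())
for c,M,th in(((.461,.001),90,90),((.461,.001),88,90),((.461,.001),86,88)):print(c,M,th);proj(c,M,th)
E
```

```text
leg [0.49220279 0.12096466] [0.48478353 0.02244332] 0.09880030715004219 85.69340337667661
[[0.4869, 0.0225], [0.4861, -0.014], [0.436, -0.0101], [0.4361, 0.0262]] [0.46125146 0.00613358]
[[0.4825, 0.019], [0.4785, -0.0105], [0.4354, -0.0061], [0.441, 0.0224]] [0.45934506 0.00618827]
0.029851841279385026 -97.76156815164617
0.04333760351458946 174.12419116780714
0.029027319198812945 -101.26345600677105
0.04160499293779373 175.4141144623279
(0.461, 0.001) 90 90
top [[170.0, 151.0], [221.0, 150.0], [223.0, 219.0], [172.0, 220.0], [163.0, 168.0], [33.0, 171.0]]
side [[566.0, 60.0], [599.0, 37.0], [659.0, 65.0], [627.0, 89.0], [565.0, 119.0], [471.0, 188.0]]
(0.461, 0.001) 88 90
top [[172.0, 151.0], [222.0, 151.0], [222.0, 220.0], [171.0, 219.0], [164.0, 167.0], [34.0, 165.0]]
side [[566.0, 59.0], [601.0, 37.0], [659.0, 66.0], [625.0, 89.0], [564.0, 118.0], [467.0, 184.0]]
(0.461, 0.001) 86 88
top [[173.0, 150.0], [223.0, 152.0], [221.0, 221.0], [170.0, 218.0], [165.0, 166.0], [35.0, 164.0]]
side [[567.0, 59.0], [602.0, 37.0], [659.0, 67.0], [623.0, 89.0], [564.0, 117.0], [467.0, 183.0]]
```

Leg direction is 85.7° and light yaw about 86°, so the leg is square, out at its stop. The light's centre is (0.461, 0.006). Going to grip it across its thickness.

```bash
python3 - <<'E'
from h import *
plan([(.461,.006,.22,-94),(.461,.006,.116,-94)])
E
```

```text
t 18.5 pos [0.4511 0.4696 0.2572] yaw -88.76 F [-0.5  0.1 -1.2] w 0.586 q [-0.73  0.48 -0.24  1.47  0.12  1.2  -2.53]
[-0.01, 46.37, 3.69] [-0.001, 0.001, 0.092]
[-0.0, 46.38, 14.09] [-0.001, 0.001, 0.092]
```

jog_arm:
  moves:
    - {"fingers":-1,"xyz":[0,4,0],"angular":[0,0,0]}
    - {"fingers":-1,"xyz":[0,9,0],"angular":[0,0,0]}
    - {"fingers":-1,"xyz":[0,14,0],"angular":[0,0,0]}
    - {"fingers":-1,"xyz":[0,19,0],"angular":[0,0,0]}
    - {"fingers":-1,"xyz":[0,24,0],"angular":[0,0,0]}
    - {"fingers":-1,"xyz":[0,29,0],"angular":[0,0,0.05]}
    - {"fingers":-1,"xyz":[0,34,0],"angular":[0,0,0.09]}
    - {"fingers":-1,"xyz":[0,39,1],"angular":[0,0,0.09]}
    - {"fingers":-1,"xyz":[0,43,2],"angular":[0,0,0.09]}
    - {"fingers":-1,"xyz":[0,46,3],"angular":[0,0,0.09]}
    - {"fingers":-1,"xyz":[0,46.4,3.7],"angular":[0,0,0.09]}
    - {"fingers":-1,"xyz":[0,46.4,3.7],"angular":[0,0,0.09]}

```text
clock: 20.0
position: [0.4614, 0.0034, 0.2205]
ee_rot: [-3.14, 0.11, 0.001]
force: [-0.3, 0.8, 0.1]
width: 0.997
```

```bash
python3 - <<'E'
from h import *
plan([(.461,.006,.116,-94)])
E
```

```text
t 20.0 pos [0.4614 0.0034 0.2205] yaw -94.0 F [-0.3  0.8  0.1] w 0.997 q [-0.07  0.2  -0.06  1.98  0.01  0.96 -1.78]
[-0.05, -0.26, 10.45] [-0.0, 0.001, 0.0]
```

jog_arm:
  moves:
    - {"fingers":-1,"xyz":[0,-0.1,3],"angular":[0,0,0]}
    - {"fingers":-1,"xyz":[0,-0.1,6],"angular":[0,0,0]}
    - {"fingers":-1,"xyz":[0,-0.1,9],"angular":[0,0,0]}
    - {"fingers":-1,"xyz":[0,-0.1,10.4],"angular":[0,0,0]}
    - {"fingers":-1,"xyz":[0,-0.1,10.4],"angular":[0,0,0]}

```text
clock: 20.62
position: [0.462, 0.0051, 0.1166]
ee_rot: [-3.14, 0.108, 0.002]
force: [0.3, 0.2, -0.1]
width: 1.0
```

```bash
python3 - <<'E'
from h import *
plan([(.461,.006,.116,-94)])
E
```

```text
t 20.625 pos [0.462  0.0051 0.1166] yaw -93.94 F [ 0.3  0.2 -0.1] w 1.0 q [-0.08  0.34 -0.06  2.1   0.03  0.7  -1.8 ]
[-0.1, -0.08, 0.06] [-0.0, 0.001, 0.001]
```

Good. I'll close gently, then grip firmly and lift.

jog_arm:
  moves:
    - {"fingers":-0.5,"xyz":[0,0,0],"angular":[0,0,0]}
    - {"fingers":-0.1,"xyz":[0,0,0],"angular":[0,0,0]}
    - {"fingers":0.1,"xyz":[0,0,0],"angular":[0,0,0]}
    - {"fingers":0.3,"xyz":[0,0,0],"angular":[0,0,0]}
    - {"fingers":1,"xyz":[0,0,0],"angular":[0,0,0]}
    - {"fingers":1,"xyz":[0,0,0],"angular":[0,0,0]}
    - {"fingers":1,"xyz":[0,0,0],"angular":[0,0,0]}
    - {"fingers":1,"xyz":[0,0,0],"angular":[0,0,0]}
    - {"fingers":1,"xyz":[0,0,0],"angular":[0,0,0]}
  grip_force: 45

```text
clock: 21.75
position: [0.4623, 0.0043, 0.1168]
ee_rot: [3.14, -0.11, -0.0]
force: [0.0, -0.1, 0.6]
width: 0.389
```

jog_arm:
  moves:
    - {"fingers":1,"xyz":[0,0,-0.5],"angular":[0,0,0]}
    - {"fingers":1,"xyz":[0,0,-1.5],"angular":[0,0,0]}
    - {"fingers":1,"xyz":[0,0,-3],"angular":[0,0,0]}
    - {"fingers":1,"xyz":[0,0,-5],"angular":[0,0,0]}
    - {"fingers":1,"xyz":[0,0,-7.5],"angular":[0,0,0]}
    - {"fingers":1,"xyz":[0,0,-10],"angular":[0,0,0]}
    - {"fingers":1,"xyz":[0,0,-12.5],"angular":[0,0,0]}
    - {"fingers":1,"xyz":[0,0,-15],"angular":[0,0,0]}
    - {"fingers":1,"xyz":[0,0,-17],"angular":[0,0,0]}
    - {"fingers":1,"xyz":[0,0,-17],"angular":[0,0,0]}

```text
clock: 23.0
position: [0.4628, 0.0044, 0.2883]
ee_rot: [-3.139, 0.11, -0.005]
force: [-0.9, 0.5, -6.7]
width: 0.39
```

```bash
python3 - <<'E'
from h import *
plan([(.46,-.15,.285,-45),(.50,-.2947,.285,2.5)]);print(arm.observe()['ft_torque'])
E
```

```text
t 23.0 pos [0.4628 0.0044 0.2883] yaw -94.03 F [-0.9  0.5 -6.7] w 0.39 q [-0.07  0.13 -0.06  1.88  0.01  1.13 -1.78]
[0.8, 15.43, 0.33] [0.001, -0.003, -0.856]
[5.81, 29.58, 0.34] [0.002, -0.003, -1.685]
[-0.03041363  0.04511239  0.02367998]
```

jog_arm:
  moves:
    - {"fingers":1,"xyz":[0.1,2,0.3],"angular":[0,0,-0.1]}
    - {"fingers":1,"xyz":[0.3,5,0.3],"angular":[0,0,-0.25]}
    - {"fingers":1,"xyz":[0.5,8,0.3],"angular":[0,0,-0.42]}
    - {"fingers":1,"xyz":[0.7,11,0.3],"angular":[0,0,-0.59]}
    - {"fingers":1,"xyz":[0.8,14,0.3],"angular":[0,0,-0.76]}
    - {"fingers":1,"xyz":[1.5,17,0.3],"angular":[0,0,-0.93]}
    - {"fingers":1,"xyz":[2.5,20,0.3],"angular":[0,0,-1.1]}
    - {"fingers":1,"xyz":[3.5,23,0.3],"angular":[0,0,-1.27]}
    - {"fingers":1,"xyz":[4.5,26,0.3],"angular":[0,0,-1.44]}
    - {"fingers":1,"xyz":[5.3,28.3,0.3],"angular":[0,0,-1.6]}
    - {"fingers":1,"xyz":[5.8,29.6,0.3],"angular":[0,0,-1.685]}
    - {"fingers":1,"xyz":[5.8,29.6,0.3],"angular":[0,0,-1.685]}

```text
clock: 24.5
position: [0.4986, -0.2958, 0.2824]
ee_rot: [-2.174, -2.265, 0.002]
force: [1.1, 0.7, -5.5]
width: 0.391
```

```bash
python3 - <<'E'
from h import *
plan([(.50,-.2947,.115,2.5)]);print(arm.observe()['ft_torque'])
snap('side','s8.png',(250,50,390,200),3.8)
E
```

```text
t 24.5 pos [ 0.4986 -0.2958  0.2824] yaw 2.37 F [ 1.1  0.7 -5.5] w 0.391 q [ 0.48  0.34 -0.06  1.62  0.02  1.18  0.47]
[0.09, 0.18, 16.74] [-0.002, -0.001, -0.002]
[ 0.0295682  -0.1039649  -0.00700888]
```

View pics/s8.png

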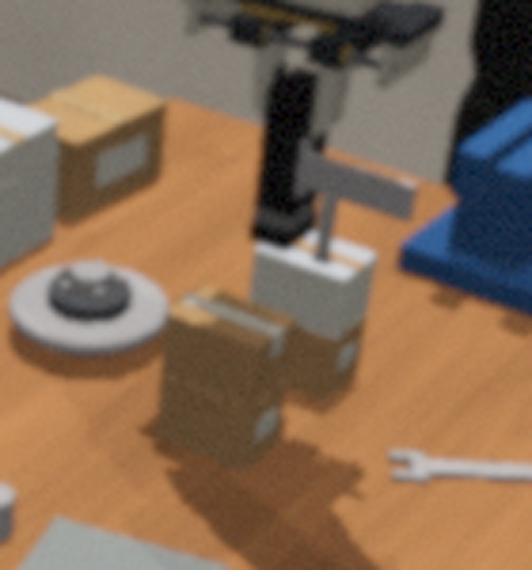

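The light hangs over the gap with its leg out to -x (right, tip (410,200)). I'll cross-check the gap against the box tops seen from the side.

```bash
python3 - <<'E'
from h import *
a=np.radians(2.5);ex=np.array([np.cos(a),np.sin(a)]);ey=np.array([-ex[1],ex[0]])
for s in(.07,-.07):
    P=[np.r_[np.array([.5,-.2947])+ex*x+ey*(s+y),.125] for x,y in((.045,.03),(.045,-.03),(-.045,-.03),(-.045,.03))]
    print(((pix('side',P)-[250,50]+.5)*3.8-.5).round(0).tolist())
im=cv2.imread('pics/raw_s8.png')[110:170,285:355];cv2.imwrite('pics/c8.png',cv2.resize(im,None,fx=8,fy=8,interpolation=cv2.INTER_CUBIC))
E
```

```text
[[164.0, 312.0], [202.0, 284.0], [295.0, 317.0], [258.0, 348.0]]
[[250.0, 248.0], [284.0, 223.0], [374.0, 252.0], [342.0, 279.0]]
```

Box tops agree within about 3 mm. Lowering.

jog_arm:
  moves:
    - {"fingers":1,"xyz":[0.1,0.1,2],"angular":[0,0,0]}
    - {"fingers":1,"xyz":[0.1,0.1,4],"angular":[0,0,0]}
    - {"fingers":1,"xyz":[0.1,0.1,6],"angular":[0,0,0]}
    - {"fingers":1,"xyz":[0.1,0.1,8],"angular":[0,0,0]}
    - {"fingers":1,"xyz":[0.1,0.1,10],"angular":[0,0,0]}
    - {"fingers":1,"xyz":[0.1,0.1,12],"angular":[0,0,0]}
    - {"fingers":1,"xyz":[0.1,0.1,14],"angular":[0,0,0]}
    - {"fingers":1,"xyz":[0.1,0.1,15.5],"angular":[0,0,0]}
    - {"fingers":1,"xyz":[0.1,0.1,16.3],"angular":[0,0,0]}
    - {"fingers":1,"xyz":[0.1,0.1,16.5],"angular":[0,0,0]}
    - {"fingers":1,"xyz":[0.1,0.1,16.5],"angular":[0,0,0]}

```text
clock: 25.92
position: [0.5006, -0.294, 0.1193]
ee_rot: [2.172, 2.269, 0.0]
force: [-0.3, -0.3, -6.1]
width: 0.39
```

```bash
python3 - <<'E'
from h import *
plan([(.50,-.2947,.1128,2.5)]);print(arm.observe()['ft_torque'])
E
```

```text
t 25.925 pos [ 0.5006 -0.294   0.1193] yaw 2.51 F [-0.3 -0.3 -6.1] w 0.39 q [ 0.48  0.5  -0.06  1.82  0.04  0.83  0.45]
[-0.07, -0.06, 0.65] [0.001, 0.0, 0.0]
[-0.01326935 -0.14019891 -0.0107448 ]
```

jog_arm:
  moves:
    - {"fingers":1,"xyz":[0,0,0.2],"angular":[0,0,0]}
    - {"fingers":1,"xyz":[0,0,0.4],"angular":[0,0,0]}
    - {"fingers":1,"xyz":[0,0,0.55],"angular":[0,0,0]}
    - {"fingers":1,"xyz":[0,0,0.55],"angular":[0,0,0]}

```text
clock: 26.42
position: [0.5002, -0.2939, 0.1132]
ee_rot: [-2.172, -2.269, 0.0]
force: [0.2, -0.5, -5.5]
width: 0.39
```

jog_arm:
  moves:
    - {"fingers":1,"xyz":[0,0,0.1],"angular":[0,0,0]}
    - {"fingers":1,"xyz":[0,0,0.15],"angular":[0,0,0]}
    - {"fingers":1,"xyz":[0,0,0.15],"angular":[0,0,0]}

```text
clock: 26.8
position: [0.5005, -0.294, 0.1128]
ee_rot: [2.172, 2.269, 0.0]
force: [-2.7, 1.8, 6.2]
width: 0.39
```

jog_arm:
  moves:
    - {"fingers":0,"xyz":[0,0,-0.05],"angular":[0,0,0]}
    - {"fingers":-0.3,"xyz":[0,0,-0.05],"angular":[0,0,0]}
    - {"fingers":-0.6,"xyz":[0,0,-0.05],"angular":[0,0,0]}
    - {"fingers":-1,"xyz":[0,0,-0.05],"angular":[0,0,0]}
    - {"fingers":-1,"xyz":[0,0,-0.05],"angular":[0,0,0]}
    - {"fingers":-1,"xyz":[0,0,-0.05],"angular":[0,0,0]}
    - {"fingers":-1,"xyz":[0,0,-1],"angular":[0,0,0]}
    - {"fingers":-1,"xyz":[0,0,-3],"angular":[0,0,0]}
    - {"fingers":-1,"xyz":[0,0,-7],"angular":[0,0,0]}
    - {"fingers":-1,"xyz":[0,0,-12],"angular":[0,0,0]}
    - {"fingers":-1,"xyz":[0,0,-16],"angular":[0,0,0]}
    - {"fingers":-1,"xyz":[0,0,-16],"angular":[0,0,0]}

```text
clock: 28.3
position: [0.5019, -0.2947, 0.2761]
ee_rot: [2.168, 2.265, 0.003]
force: [-0.8, -0.0, -1.3]
width: 0.996
```

jog_arm:
  moves:
    - {"fingers":-1,"xyz":[4,0,0],"angular":[0,0,0]}
    - {"fingers":-1,"xyz":[9,0,0],"angular":[0,0,0]}
    - {"fingers":-1,"xyz":[14,0,0],"angular":[0,0,0]}
    - {"fingers":-1,"xyz":[19,0,0],"angular":[0,0,0]}
    - {"fingers":-1,"xyz":[24,0,0],"angular":[0,0,0]}
    - {"fingers":-1,"xyz":[28,0,0],"angular":[0,0,0]}
    - {"fingers":-1,"xyz":[30,0,0],"angular":[0,0,0]}
    - {"fingers":-1,"xyz":[30,0,0],"angular":[0,0,0]}

```text
clock: 29.3
position: [0.4866, 0.0073, 0.2714]
ee_rot: [-2.168, -2.273, 0.001]
force: [-0.2, -1.0, -0.7]
width: 1.003
```

```bash
python3 - <<'E'
from h import *
plan([])
snap('side','s9.png',(270,80,370,180),5.5)
snap('top','t9.png',(320,150,420,250),5.5)
a=cv2.imread('pics/t9.png');b=cv2.imread('pics/s9.png');o=np.hstack([a,b]);o=cv2.resize(o,(800,400),interpolation=cv2.INTER_AREA)
cv2.imwrite('pics/c9.png',o)
E
```

```text
t 29.3 pos [0.4866 0.0073 0.2714] yaw 2.7 F [-0.2 -1.  -0.7] w 1.003 q [ 0.07  0.2  -0.23  1.84  0.05  1.1  -0.13]
```

View pics/c9.png

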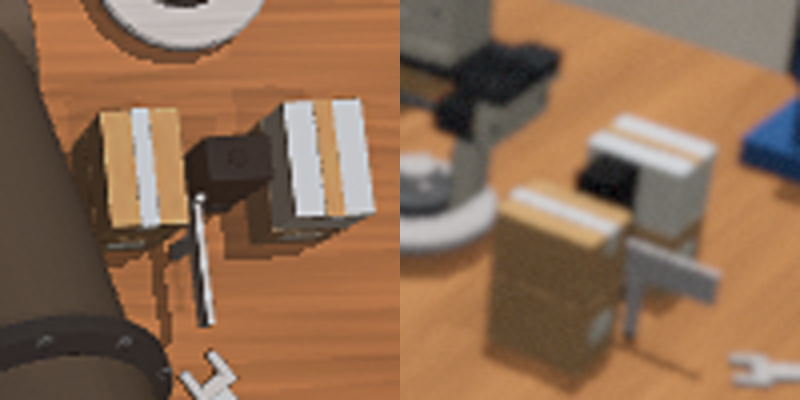

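The light stands in the gap: top face about (203..270, 136..182), leg from (200,198) to (207,325) pointing to -x. A last numeric check follows.

```bash
python3 - <<'E'
from h import *
f=lambda u,v,z: world('top',320+(u+.5)/4-.5,150+(v+.5)/4-.5,z)[:2]
g=np.array([.5,-.2947]);a=np.radians(2.5);M=np.array([[np.cos(a),np.sin(a)],[-np.sin(a),np.cos(a)]])
print('centre in gap',M@(f(236.5,159,.135)-g))
p,q=f(200,198,.09),f(207,325,.09);d=q-p;print('leg',M@(p-g),np.linalg.norm(d),np.degrees(np.arctan2(d[1],d[0]))%360)
print('TCP at release',M@(np.array([.5005,-.294])-g))
E
```

```text
centre in gap [0.00016684 0.00254386]
leg [-0.01962058  0.02108211] 0.09867089351848052 178.81798990038376
TCP at release [0.00053006 0.00067752]
```

```bash
python3 -c "
from h import *
print(job.sign_off(),arm.observe()['clock'])"
```

```text
the job is handed in; nothing more can be done
the job is handed in; nothing more can be done
```

The light now stands in the gap with its lens facing the brake disc and its leg out, and I handed the job in at about 29.5 s of the 72 s allowed. The sign-off gave no verdict.

**What I did:**
1. I gripped the docked, middle-sized light across its width and pulled it straight up out of the catch.
2. I stood it on the mat and let go, then swung its leg out to the stop by pushing the tab with the closed fingers.
3. I gripped it again across its thickness, turned it, stood it in the gap, let go and moved the arm clear.

**Last checks:**
- **Position:** the camera puts the light's centre about 0 mm along and 2.5 mm across from the gap's centre. The tool position at release was within 1 mm of it.
- **Leg and lens:** the leg points to -x at about 178.8°. I set the light down at 182.5°, so the two differ by about 4°; that is within reading error and fits a leg at its stop.
- **Bystanders:** the jar, socket and filter looked unmoved in the pictures I viewed. I did not measure any of the bystanders.

**What did not go as expected:**
- **No clear stop force:** the push on the leg never rose clearly above the roughly 1 N of sensor noise. The light turned about 4° on the mat instead, so I judged the leg to be at its stop from the pictures.
- **Wrong direction once:** after the leg push, I backed the arm away to the left instead of the right. It touched nothing that I could see.

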